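# Re-set the bag sealer's stop for longer bags

### The job

Set the bag sealer up for the next longer bags: first turn its black heat timer fully anticlockwise to the off stop, then pull up the red lock plunger and slide the bag stop along the rail to the next hole, the one further from the sealer. Let the pin drop fully home in that hole and finish still holding the plunger knob with the pin pressed home, because I will try a bag against the stop before you let go; leave the tub, the beaker and the carton where they are.

Things in the scene. Friction and masses are not known exactly. Their poses are not given: they have to be found in the camera images.
- sealer: Blue bench bag sealer, fixed. Origin at table height; x runs along its jaw (press-arm handle to -x), y from bag side to timer box. In mm: jaw base x ±165, y 0..90, 65 high; fixed open press arm over x -230..160, y 24..56, up to 180 high at its handle; timer box x -150..-20, y 89..199, 60 high; bag shelf x -65..135, y -305..0, top 62. Place and turn vary.
- rail: Fixed 25 mm square steel tube along the sealer's y, beside the shelf. Origin: its end at the sealer, in the centre of its top face, 60 mm above the table (the sealer's x -90, y 0); axes as the sealer's; it runs to y = -315 mm. Open 10 mm holes in its top face at y = -100, -140, -180, -220, -260 mm; the pin starts in the one at -140.
- timer (a joint): Heat timer dial, rad: 0 = off, the anticlockwise end stop (pointer at the red tick, towards the sealer's -x); grows clockwise seen from above, up to 4.5. Starts between 0.8 and 2.0. About 0.035 N m of friction; it stays where it is left.
- timer_grip (a point): On the dial's vertical axis, 97 mm above the table. The dial is a black upright bar 40 mm long, 14 mm thick, its top 7 mm above this point, on a black disc of 42 mm diameter whose top is 23 mm below it (bare metal ring of 66 mm under that). At joint value q the bar lies along the sealer's x axis turned by q clockwise (seen from above); the white pointer line is on its -x half.
- stop (a joint): Slide of the sleeve with the bag stop along the rail, m: 0 = the hole it starts in, grows away from the sealer (the sealer's -y). Holes every 0.040, so the next hole is at 0.040. About 2.5 N of friction when unlocked; 1 mm of play either way when the pin is in a hole.
- plunger (a joint): Lift of the lock plunger, m: 0 = pin fully home, 0.012 = fully up. A spring pushes it down, 6 N when home, 11 N fully up. The pin reaches 8 mm into a hole, so lift it more than 8 mm to slide; let go between holes it rides on the rail at 0.008. The pin's end is round and finds a hole from about 2 mm off.
- plunger_grip (a point): Centre of the red plunger knob, an upright cylinder 26 mm in diameter, 20 mm high, centre 90 mm above the table when home. It pulls straight up; moved sideways it carries the sleeve along. Under it a 14 mm steel barrel on the sleeve (34 mm across the rail, 50 along; top 24.5 mm below this point). A yellow stop plate, top 99 mm above the table, begins 47 mm to the sealer's +x side.
- pin_tip (a point): Lower end of the pin (diameter 8 mm), 38 mm straight below plunger_grip; 8 mm below the rail's top face when home.
- next_hole (a point): Centre, in the rail's top face, of the hole the pin must end in: 40 mm from the starting hole, away from the sealer.
- tub: White lidded tablet tub, 64 mm diameter, 75 mm high, origin under its centre. Loose; leave it alone.
- beaker: Red plastic beaker, 72 mm diameter, 85 mm high, origin under its centre. Loose; leave it alone.
- carton: White and blue medicine carton 75 x 60 x 50 mm, origin under its centre. Loose; leave it alone.

How it is judged:
By the outcome, as a careful person would: the job done as asked, in the order asked, and still so for the second after the job is handed in, while the arm keeps its last pose, push and grip.
It also fails if it takes over 56 s, if anything falls off the work surface, if the arm or the gripper's body presses on something with over 40 N, if the wrist force passes 120 N, or if a joint passes its speed limit or range.

### The arm

A 6-joint arm with a two-finger parallel gripper is mounted at the origin on the work surface. World frame = base frame: x ahead of the robot, y to its left, z up, the work surface at z = 0. Lengths are in m, angles in rad, forces in N, time in s.
With the tool pointing down it reaches from about 0.325 to 0.775 m from the base axis. Payload 5.5 kg.
Tool frame: the origin (TCP) lies at the very end of the fingers, on their centre line; the grasp point (between the pads) lies 19 mm behind it; z points along the fingers, y is the line along which they close (so a half turn about z gives the same grasp; the last joint's range is limited). The gripper opens to 88 mm and grips with 3 to 60 N. Pads are 20 mm wide; open, the fingers measure 115 mm over their backs; the gripper's body (75 mm by 178 mm) begins 61 mm behind the grasp point.
Start: joints at [-1.403, 0.091, 1.231, -0, 1.82, -0.057], TCP at [0.134, -0.585, 0.186] pointing down, gripper open.
Joint ranges: [-2.87, 2.87], [-0.86, 2.18], [0.17, 2.46], [-1.51, 4.65], [0.06, 2.69], [-2.65, 2.65]. Speed limits (rad/s): [2.57, 2.57, 3.01, 3.14, 3.14, 3.14].

### API

Orientations are given as a unit quaternion [w, x, y, z].
In Python, from rig import * gives the robot as it stands. The module is installed in compiled form; this text tells all that it offers.
- The arm moves only by the shell command python3 -m inch 'ROWS' [FORCE]. ROWS is JSON, a list of rows, each a list of 7 numbers: the closure, from -1 (fully open) to 1 (shut), then the shift along the tool's x, y, z scaled (see below), then the turn, a rotation vector about the tool's x, y, z scaled (see below). A call has 1 to 10 rows; each row is the pose to reach, as a shift and turn from the pose commanded when the call began, along the tool's axes at that moment; what a row does not reach only later rows make up. The controller multiplies each number of a shift by 25 cm and each number of a turn by 30 degrees. A row lasts 1/10 s, in which the tool goes at most 50 mm and 8.59 degrees, less where a joint would pass 70% of its speed; a pose out of reach is approached as far as the arm can. A call with a number of a shift or a turn outside -1 to 1 is refused whole. A call with a gripper value outside its range is refused whole. The fingers move at their own pace and stop on an object; FORCE is the grip in N (left out, the last holds). Time passes only in rows, so rows that repeat a pose let the fingers close. It gives the time, the measured TCP pose, the force, the opening and the grip force at its end, in the units of the state.
- get_obs(): the state, without advancing time (a new reading comes with each control period).
- read_camera(name): name is "scene" or "top" or "wrist"; returns (picture, depth): 420x560x3 uint8, red, green, blue; 420x560 float32, m along the optical axis (not along the pixel's ray), 0 where there is no reading.
- get_calibration(name): a dict with "fx", "fy", "cx", "cy" (pixels), "xyz" and "attitude" of the camera in the world; the wrist camera has in their place "hand_eye" (4x4, takes a point from camera to tool coordinates, whose origin is the TCP and whose axes are the flange's). Camera axes: x right, y up, looking along -z (the intrinsics and any distortion apply to the point x, -y, -z); pixel columns grow to the right and rows downward; lengths in m; the calibration is good to about 2 mm. The wrist camera is an equidistant fisheye: a pixel r from the principal point sees the ray r / f radians off the axis. A picture is of the moment at which its call begins: read the wrist's pose just before it. get_calibration takes no time and is no camera call.
- close_job(): hands the job in; it is judged then, once.
The state is a dict: "time": time; "qpos": joint angles; "qd": joint speeds; "tau": joint torques, N m; "eef_pos": TCP position; "ee_rot": TCP orientation; "force": force on the tool from outside, world axes, zero at the start; "wrist_torque": the same for the moment, N m; "gripper_width": finger opening in m; "finger_force": force on a finger pad.
Only numpy, scipy, OpenCV 4.12 (cv2) and the standard library are available. Lean on these libraries where they do the work, as an engineer would, in place of code of your own. Each camera call takes 0.05 s, during which the arm holds its last target. There are 200 camera calls.

## Working session

There is one attempt and no reset: what is moved stays moved. The work goes in short steps, Python scripts to look and compute and a shell command to move; the robot and the scene stay as the last step left them, time stands still between calls to the robot, and variables do not carry over. Pictures are saved under pics/ and viewed, at most 10 in all, crops included, and the job is handed in when it is done.

```bash
mkdir -p pics; python3 - <<'E'
from rig import *
import cv2,numpy as np
o=get_obs();print(o)
for n in("scene","top","wrist"):
    p,d=read_camera(n);cv2.imwrite(f"pics/{n}0.png",p[:,:,::-1]);np.savez(f"{n}0.npz",p=p,d=d);print(n,get_calibration(n))
E
```

```text
{'time': 0.0, 'qpos': array([-1.40265978e+00,  9.18597048e-02,  1.23187564e+00, -3.21910124e-06,
        1.81979950e+00, -5.66799999e-02]), 'qd': array([-0.00095539,  0.00055928, -0.0020167 ,  0.00120252,  0.00029243,
        0.00075361]), 'tau': array([-4.76743116e-04, -4.46454978e+01, -4.06445646e+01,  6.97720447e-02,
        2.95412389e-02, -1.51016861e-04]), 'eef_pos': array([ 0.13370379, -0.5845366 ,  0.18511223]), 'ee_rot': array([-9.69503123e-04,  9.93688416e-01,  1.12171252e-01, -5.56474558e-05]), 'force': array([0.24889386, 0.30395765, 0.17425732]), 'wrist_torque': array([-0.05052667, -0.01145629,  0.00419995]), 'finger_force': 0.0, 'gripper_width': 0.08789009643431356}
scene {'fx': 522.8220496455436, 'fy': 522.8220496455436, 'cx': 280.0634032571286, 'cy': 206.94318505283894, 'xyz': array([1.39774454, 0.40994878, 0.66944239]), 'attitude': array([0.45868092, 0.26048138, 0.42108069, 0.73787012])}
top {'fx': 398.28595304011395, 'fy': 398.28595304011395, 'cx': 277.5835328054418, 'cy': 209.9088819155302, 'xyz': array([ 0.3499359 , -0.06650841,  0.98425146]), 'attitude': array([-0.69787903, -0.07484886,  0.05780436,  0.70994448])}
wrist {'fx': 325.19226210127806, 'fy': 325.19226210127806, 'cx': 278.5286683631117, 'cy': 212.75749563715075, 'hand_eye': array([[-6.45252229e-04,  9.67337649e-01,  2.53490544e-01,
         6.84048268e-02],
       [ 9.99999609e-01,  7.77402679e-04, -4.21155370e-04,
         1.03198647e-04],
       [-6.04463674e-04,  2.53490173e-01, -9.67337773e-01,
        -1.97282506e-01],
       [ 0.00000000e+00,  0.00000000e+00,  0.00000000e+00,
         1.00000000e+00]])}
```

View pics/top0.png

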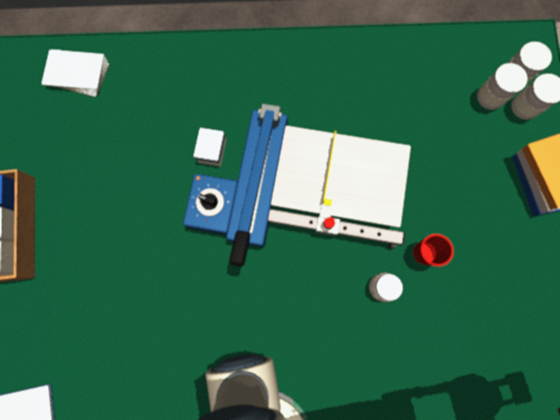

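View pics/scene0.png

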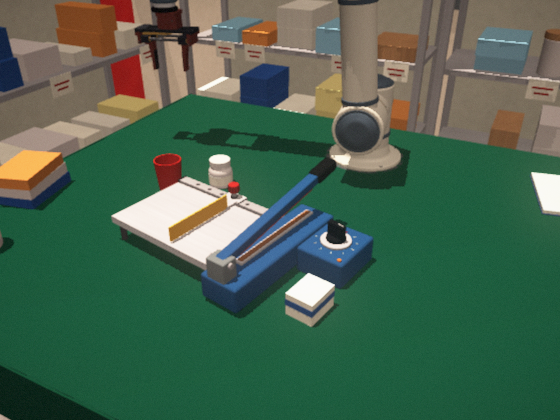

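The top view shows the dial at about (210,201), the red knob at (329,224), the rail running right to (400,238), the beaker at (435,250) and the tub at (387,288). The scene view shows the dial at (337,235) and the knob at (234,187).

```bash
cat > h.py <<'E'
import numpy as np,cv2
from scipy.spatial.transform import Rotation as R
from rig import *
def Rq(q): return R.from_quat(np.r_[q[1:],q[0]])
def pose(name,obs=None):
    c=get_calibration(name)
    if name!="wrist": return c,Rq(c["attitude"]).as_matrix(),np.array(c["xyz"])
    T=Rq(obs["ee_rot"]).as_matrix(); H=c["hand_eye"]
    return c,T@H[:3,:3],T@H[:3,3]+obs["eef_pos"]
def ray(name,uv,obs=None):
    c,M,o=pose(name,obs); x=(uv[0]-c["cx"])/c["fx"]; y=(uv[1]-c["cy"])/c["fy"]
    if name=="wrist":
        r=np.hypot(x,y); s=np.sin(r)/max(r,1e-9); d=np.array([x*s,-y*s,-np.cos(r)])
    else: d=np.array([x,-y,-1]); d/=np.linalg.norm(d)
    return o,M@d
def plane(name,uv,z,obs=None):
    o,d=ray(name,uv,obs); return o+d*(z-o[2])/d[2]
def tri(rays):
    A=np.zeros((3,3));b=np.zeros(3)
    for o,d in rays: P=np.eye(3)-np.outer(d,d);A+=P;b+=P@o
    p=np.linalg.solve(A,b); return p,[np.linalg.norm((np.eye(3)-np.outer(d,d))@(p-o)) for o,d in rays]
def blobs(m,amin=15):
    n,l,s,c=cv2.connectedComponentsWithStats(m.astype(np.uint8));return [(s[i,4],c[i].round(1),s[i,:4]) for i in range(1,n) if s[i,4]>=amin]
def hsv(p): return cv2.cvtColor(p,cv2.COLOR_RGB2HSV)
E
python3 - <<'E'
from h import *
cen={}
for n,(k,t) in dict(top=((329,224),(210,201)),scene=((234,187),(337,235))).items():
    p=np.load(n+"0.npz")["p"];h=hsv(p).astype(int)
    red=((h[...,0]<8)|(h[...,0]>172))&(h[...,1]>150)&(h[...,2]>90)
    print(n,"red",[b for b in blobs(red) if np.hypot(*(b[1]-k))<15])
    blk=(h[...,2]<50)
    print("black",[b for b in blobs(blk) if np.hypot(*(b[1]-t))<25])
K,e=tri([ray("top",(329.5,223)),ray("scene",(234,187))]);print("knob",K,e)
D,e=tri([ray("top",(207,199)),ray("scene",(337,228))]);print("dial",D,e)
# rail ends at top-face
for uv in [(270,216),(402,237)]: print(plane("top",uv,.06))
for uv in [(258,112),(287,117),(233,236),(265,244)]: print(plane("top",uv,.065))
p=np.load("top0.npz")["p"]
cv2.imwrite("pics/topcrop.png",np.hstack([cv2.resize(p[170:250,a:b,::-1],None,fx=4,fy=4,interpolation=cv2.INTER_CUBIC) for a,b in((165,255),(300,410))]))
E
```

```text
top red [(np.int32(93), array([328.9, 222.4]), array([324, 217,  11,  12], dtype=int32))]
black [(np.int32(157), array([209.2, 201.5]), array([201, 195,  16,  14], dtype=int32))]
scene red [(np.int32(101), array([233.2, 186.6]), array([228, 181,  11,  12], dtype=int32))]
black [(np.int32(351), array([335.5, 232.4]), array([327, 220,  19,  24], dtype=int32))]
knob [ 0.48726372 -0.16240816  0.08990633] [np.float64(0.0009441225259084943), np.float64(0.000944122525908396)]
dial [0.54844013 0.11673552 0.091534  ] [np.float64(0.0005919382068631039), np.float64(0.0005919382068631657)]
[ 0.51161669 -0.02733918  0.06      ]
[ 0.45643133 -0.33244735  0.06      ]
[ 0.77185543 -0.00082167  0.065     ]
[ 0.75684764 -0.07211359  0.065     ]
[0.46514511 0.0591644  0.065     ]
[ 0.44519797 -0.01523697  0.065     ]
```

View pics/topcrop.png

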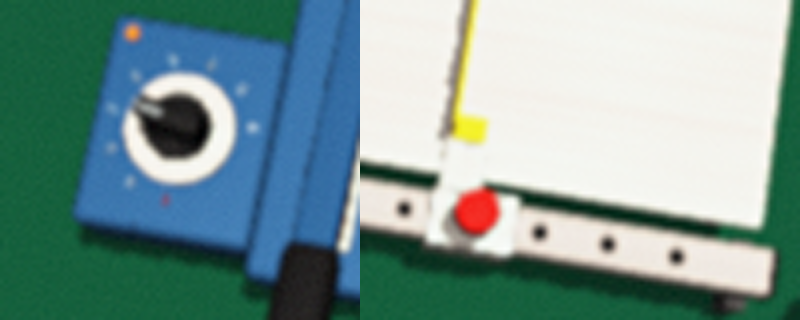

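The crop confirms the pointer points left-up from the dial centre (178,127). The red tick is at (165,200), so q is about 1.8. The open rail holes right of the knob are at (540,232), (608,244) and (677,256).

```bash
cat >> h.py <<'E'
def go(target,obs=None):
    "shift to target in tool axes, in units of 0.25 m"
    o=obs or get_obs();return (Rq(o["ee_rot"]).as_matrix().T@(np.array(target)-o["eef_pos"])/.25).round(3)
def cloud(n):
    d=np.load(n+"0.npz")["d"];c,M,o=pose(n);v,u=np.nonzero(d>0);z=d[v,u]
    P=np.c_[(u-c["cx"])/c["fx"]*z,-(v-c["cy"])/c["fy"]*z,-z];return P@M.T+o
E
python3 - <<'E'
from h import *
a=np.array([.984,-.178]);b=np.array([.178,.984]);K=np.array([.4873,-.1624]);O=K+.09*a+.14*b;print("sealer O",O)
for n in("top","scene"):
    P=cloud(n);X=(P[:,:2]-O)@a;Y=(P[:,:2]-O)@b
    print(n)
    for x in range(-230,40,20):
        m=(abs(X-x/1e3)<.008)&(Y>.02)&(Y<.062); 
        if m.sum(): print(x,P[m,2].max().round(3),Y[m][P[m,2]>P[m,2].max()-.01].min().round(3),Y[m][P[m,2]>P[m,2].max()-.01].max().round(3))
o=get_obs();print(Rq(o["ee_rot"]).as_matrix().round(3));print(go([.51,.13,.30]))
E
```

```text
sealer O [ 0.60078 -0.04066]
top
-230 0.003 0.02 0.062
-210 0.171 0.027 0.058
-190 0.168 0.027 0.058
-170 0.165 0.027 0.058
-150 0.163 0.027 0.058
-130 0.156 0.03 0.055
-110 0.153 0.03 0.054
-90 0.149 0.029 0.053
-70 0.146 0.029 0.053
-50 0.142 0.029 0.053
-30 0.141 0.028 0.052
-10 0.136 0.028 0.052
10 0.132 0.028 0.052
30 0.131 0.027 0.051
scene
-230 0.003 0.049 0.06
-210 0.171 0.032 0.061
-190 0.17 0.028 0.061
-170 0.166 0.029 0.061
-150 0.163 0.031 0.06
-130 0.159 0.032 0.058
-110 0.155 0.031 0.056
-90 0.151 0.03 0.056
-70 0.148 0.03 0.056
-50 0.145 0.031 0.055
-30 0.141 0.029 0.055
-10 0.137 0.03 0.055
10 0.135 0.029 0.054
30 0.133 0.03 0.055
[[ 0.975  0.223 -0.   ]
 [ 0.223 -0.975  0.002]
 [ 0.    -0.002 -1.   ]]
[ 2.105 -2.452 -0.455]
```

```bash
python3 -m inch '[[-1,0.85,-0.9,-0.5,0,0,0],[-1,0.85,-0.9,-0.5,0,0,0],[-1,0.85,-0.9,-0.5,0,0,0],[-1,0.85,-0.9,-0.5,0,0,0],[-1,0.85,-0.9,-0.5,0,0,0],[-1,0.85,-0.9,-0.5,0,0,0],[-1,0.85,-0.9,-0.5,0,0,0],[-1,0.85,-0.9,-0.5,0,0,0]]' 40
python3 -m inch '[[-1,0.9,-0.95,0,0,0,0],[-1,0.9,-0.95,0,0,0,0],[-1,0.9,-0.95,0,0,0,0],[-1,0.9,-0.95,0,0,0,0],[-1,0.9,-0.95,0,0,0,0],[-1,0.9,-0.95,0,0,0,0],[-1,0.9,-0.95,0,0,0,0],[-1,0.9,-0.95,0,0,0,0],[-1,0.9,-0.95,0,0,0,0]]'
python3 -c "
from h import *
print(go([.548,.117,.26]))"
```

```text
time: 0.95
eef_pos: [0.2925, -0.3159, 0.3142]
ee_rot: [0.002, 0.993, 0.115, 0.002]
force: [0.2, -0.0, -0.2]
gripper_width: 0.0883
finger_force: 0.0
time: 1.85
eef_pos: [0.4571, -0.0371, 0.3102]
ee_rot: [0.0, 0.994, 0.112, -0.001]
force: [0.0, -1.5, 0.0]
gripper_width: 0.0877
finger_force: 0.0
[ 0.492 -0.52   0.2  ]
```

```bash
python3 -m inch '[[-1,0.49,-0.52,0.2,0,0,-0.9],[-1,0.49,-0.52,0.2,0,0,-0.9],[-1,0.49,-0.52,0.2,0,0,-0.9],[-1,0.49,-0.52,0.2,0,0,-0.9],[-1,0.49,-0.52,0.2,0,0,-0.9],[-1,0.49,-0.52,0.2,0,0,-0.9]]'
python3 -m inch '[[-1,0,0,0,0,0,-0.9],[-1,0,0,0,0,0,-0.9],[-1,0,0,0,0,0,-0.9],[-1,0,0,0,0,0,-0.9],[-1,0,0,0,0,0,-0.9]]'
cat > w.py <<'E'
from h import *
import sys
o=get_obs();p,d=read_camera("wrist");cv2.imwrite(f"pics/{sys.argv[1]}.png",p[:,:,::-1]);np.savez(sys.argv[1]+".npz",p=p,d=d,ee_rot=o["ee_rot"],eef_pos=o["eef_pos"]);print(o["eef_pos"],o["ee_rot"],o["qpos"])
E
python3 w.py w1
```

```text
time: 2.45
eef_pos: [0.5475, 0.1158, 0.2606]
ee_rot: [0.0, 0.94, 0.34, -0.001]
force: [0.6, 0.3, 0.1]
gripper_width: 0.088
finger_force: 0.0
time: 2.95
eef_pos: [0.5476, 0.1158, 0.2624]
ee_rot: [0.001, 0.836, 0.549, 0.001]
force: [0.7, -0.0, -0.1]
gripper_width: 0.0877
finger_force: 0.0
[0.54755009 0.1157783  0.26239186] [5.36830922e-04 8.35976553e-01 5.48764418e-01 7.27187935e-04] [ 1.47841075e-01  9.65667508e-03  1.17900949e+00 -3.92281244e-04
  1.95115579e+00  5.56719887e-01]
```

View pics/w1.png

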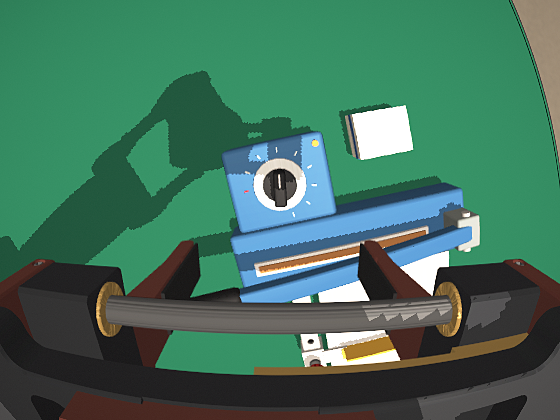

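The wrist view shows the dial at about (280,185), with the white ring round it. The bar and pointer are nearly upright in the picture, so already close to the tool's x. I'll take a second, lower view for triangulation.

```bash
python3 -m inch '[[-1,0,0,0.25,0,0,0],[-1,0,0,0.25,0,0,0],[-1,0,0,0.25,0,0,0],[-1,0,0,0.25,0,0,0]]'
python3 w.py w2; cat > m.py <<'E'
from h import *
import sys
res={}
for f in sys.argv[1:]:
    z=dict(np.load(f+".npz"));p=z["p"];h=hsv(p).astype(int)
    # dial ring: white pixels; fill the outer contour
    wm=((h[...,1]<60)&(h[...,2]>140)).astype(np.uint8); wm[240:]=0
    cs,_=cv2.findContours(wm,cv2.RETR_EXTERNAL,cv2.CHAIN_APPROX_NONE)
    for c in cs:
        a=cv2.contourArea(c); (u,v),r=cv2.minEnclosingCircle(c)
        if a<300 or a<.7*np.pi*r*r: continue
        e=cv2.fitEllipse(c)
        g=np.zeros(wm.shape,np.uint8);cv2.drawContours(g,[c],-1,1,-1)
        blk=(g>0)&(h[...,2]<70)
        pt=np.array(np.nonzero(wm*0+((g>0)&(h[...,1]<60)&(h[...,2]>110)&(np.hypot(*(np.indices(wm.shape)-np.array([e[0][1],e[0][0]])[:,None,None]))<.5*r)))).mean(1)[::-1]
        print(f,"ring",e,"black",blobs(blk,30),"pointer",pt)
    z.pop("p")
E
python3 m.py w1 w2; python3 - <<'E'
import cv2,numpy as np
a=[cv2.resize(cv2.imread(f"pics/{f}.png")[y-50:y+50,x-50:x+50],(400,400)) for f,x,y in(("w1",280,185),("w2",280,200))]
cv2.imwrite("pics/c2.png",np.hstack(a))
E
```

```text
time: 3.4
eef_pos: [0.5479, 0.1174, 0.2003]
ee_rot: [0.0, 0.835, 0.551, 0.001]
force: [0.0, -0.7, 0.3]
gripper_width: 0.0879
finger_force: 0.0
[0.54789017 0.11741594 0.20033797] [2.96395449e-04 8.34735055e-01 5.50651377e-01 6.00517705e-04] [ 1.50420376e-01 -1.41089865e-02  1.31359592e+00 -3.57994455e-05
  1.84076680e+00  5.54918082e-01]
w1 ring ((279.41961669921875, 183.93255615234375), (51.872615814208984, 52.18998336791992), 94.64979553222656) black [(np.int32(487), array([279.3, 182.9]), array([265, 169,  31,  38], dtype=int32))] pointer [278.90625 180.875  ]
w2 ring ((280.0824279785156, 195.15512084960938), (60.884193420410156, 61.37998962402344), 88.99402618408203) black [(np.int32(840), array([280.5, 194.9]), array([261, 178,  40,  46], dtype=int32))] pointer [279.6744186  193.51162791]
```

View pics/c2.png

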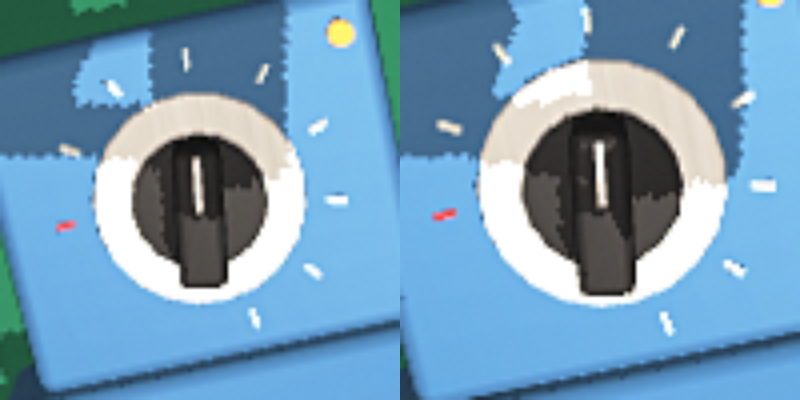

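The crop shows the bar's long axis parallel to the picture's vertical, within about 2°. The pointer ends are at (195,155) and (201,212) in w1, and (599,140) and (601,210) in w2.

```bash
python3 - <<'E'
from h import *
Z=[dict(np.load(f+".npz")) for f in("w1","w2")]
def T(*uvs): return tri([ray("wrist",uv,z) for uv,z in zip(uvs,Z)])
print("ring",T((279.42,183.93),(280.08,195.16)))
A=T((278.75,173.8),(279.8,185));B=T((280.3,188),(280.3,202.5));print(A,B)
for z,uva,uvb in zip(Z,((278.75,173.8),(280.3,188)),((279.8,185),(280.3,202.5))): pass
for z,a,b in((Z[0],(278.75,173.8),(280.3,188)),(Z[1],(279.8,185),(280.3,202.5))):
    P,Q=plane("wrist",a,.104,z),plane("wrist",b,.104,z);print(P,Q,"yaw ptr",np.degrees(np.arctan2(*(P-Q)[1::-1])))
for z,uv in zip(Z,((279.42,183.93),(280.08,195.16))): print("ring@.068",plane("wrist",uv,.068,z))
t=Rq(Z[1]["ee_rot"]).as_matrix();print("toolx yaw",np.degrees(np.arctan2(t[1,0],t[0,0])))
E
```

```text
ring (array([0.54878477, 0.11569668, 0.05754963]), [np.float64(1.2010215468706347e-05), np.float64(1.2010215468648817e-05)])
(array([0.55598857, 0.13443389, 0.11007825]), [np.float64(0.00013805401934014077), np.float64(0.00013805401934007084)]) (array([0.55133344, 0.12108884, 0.11877233]), [np.float64(0.0004423208599760122), np.float64(0.0004423208599761603)])
[0.55554177 0.13370221 0.104     ] [0.55077697 0.11840147 0.104     ] yaw ptr 72.7028915117587
[0.55573927 0.13341366 0.104     ] [0.54969629 0.11811338 0.104     ] yaw ptr 68.44802244481625
ring@.068 [0.54945081 0.11733711 0.068     ]
ring@.068 [0.54955285 0.11769726 0.068     ]
toolx yaw 66.82346264579613
```

```bash
python3 -m inch '[[-1,0.002,0.006,0.47,0,0,-0.04],[-1,0.002,0.006,0.47,0,0,-0.04],[-1,0.002,0.006,0.47,0,0,-0.04],[-1,0.002,0.006,0.47,0,0,-0.04],[-1,0.002,0.006,0.47,0,0,-0.04]]'
python3 -m inch '[[1,0,0,0,0,0,0],[1,0,0,0,0,0,0],[1,0,0,0,0,0,0],[1,0,0,0,0,0,0],[1,0,0,0,0,0,0],[1,0,0,0,0,0,0],[1,0,0,0,0,0,0],[1,0,0,0,0,0,0]]' 20; python3 w.py w3
```

```text
time: 3.95
eef_pos: [0.5505, 0.1176, 0.084]
ee_rot: [0.001, 0.829, 0.56, 0.002]
force: [0.0, -0.3, 0.3]
gripper_width: 0.0878
finger_force: 0.0
time: 4.75
eef_pos: [0.5491, 0.1174, 0.0812]
ee_rot: [-0.0, 0.829, 0.56, -0.0]
force: [0.7, -0.1, -0.1]
gripper_width: 0.028
finger_force: 0.0
[0.54910534 0.11735435 0.08115072] [-2.65547230e-05  8.28638630e-01  5.59783899e-01 -8.24222119e-05] [ 1.49978834e-01 -7.51883306e-03  1.51770985e+00 -2.29171696e-05
  1.63157331e+00  5.32523793e-01]
```

```bash
python3 -m inch '[[1,0,0,0,0,0,0],[1,0,0,0,0,0,0],[1,0,0,0,0,0,0],[1,0,0,0,0,0,0]]' 20
```

```text
time: 5.2
eef_pos: [0.5491, 0.1174, 0.0812]
ee_rot: [-0.0, 0.829, 0.56, -0.0]
force: [0.3, -0.0, -0.3]
gripper_width: 0.0004
finger_force: 0.0
```

```bash
python3 w.py w4; python3 - <<'E'
from h import *
p,d=read_camera("scene");w=np.load("w4.npz")["p"]
cv2.imwrite("pics/c4.png",np.hstack([cv2.resize(p[170:290,270:400,::-1],(400,400)),cv2.resize(w[130:290,200:360,::-1],(400,400))]))
E
```

```text
[0.54914853 0.11736579 0.08121619] [-3.67555360e-06  8.28656541e-01  5.59757390e-01 -2.62243473e-05] [ 1.49982700e-01 -7.54433202e-03  1.51761901e+00 -1.59262261e-05
  1.63156849e+00  5.32592067e-01]
```

View pics/c4.png

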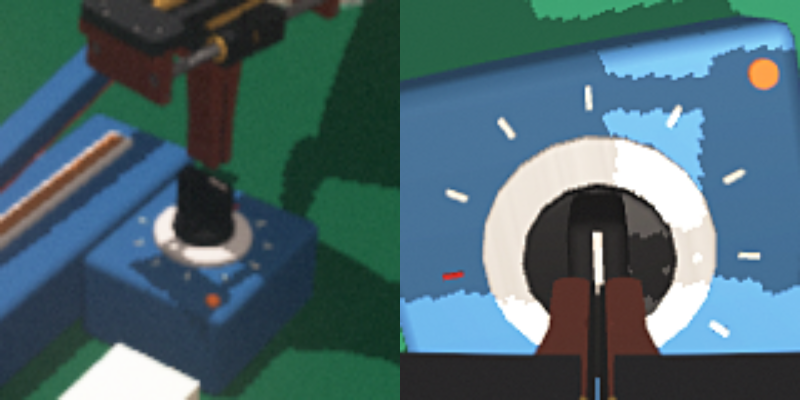

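The crops show the shut fingertips at (210,160) in the scene view, above or behind the bar top at (205,175). In the wrist view they are at (598,280), covering the bar's rear. I'll check the reported TCP against the cameras.

```bash
python3 - <<'E'
from h import *
def proj(n,P,obs=None):
    c,M,o=pose(n,obs);q=M.T@(np.array(P)-o)
    if n=="wrist":
        th=np.arctan2(np.hypot(q[0],q[1]),-q[2]);k=th/np.hypot(q[0],q[1]);x,y=q[0]*k,-q[1]*k
    else: x,y=q[0]/-q[2],-q[1]/-q[2]
    return np.array([c["cx"]+c["fx"]*x,c["cy"]+c["fy"]*y]).round(1)
z=dict(np.load("w4.npz"))
for P in (z["eef_pos"],[.5495,.1174,.097],[.5495,.1174,.104]): print(P,"scene",proj("scene",P),"top",proj("top",P),"wrist",proj("wrist",P,z))
# scene tip pixel (338,219); wrist tip pixel
print("scene tip on TCP xy: ", tri([ray("scene",(338.2,219)),ray("wrist",(200+195*.4,130+282*.4),z)]))
d=z["d"]
for v in range(170,280,8): print(v,[round(float(d[v,u]),3) for u in (264,278,292)])
E
```

```text
[0.54914853 0.11736579 0.08121619] scene [336.6 232.5] top [207.4 199.7] wrist [279.2 238.1]
[0.5495, 0.1174, 0.097] scene [337.  226.1] top [206.  198.1] wrist [279.8 246.5]
[0.5495, 0.1174, 0.104] scene [337.2 223.2] top [205.4 197.5] wrist [279.9 250.8]
scene tip on TCP xy:  (array([0.55215914, 0.12298332, 0.11539466]), [np.float64(0.0030698289483099953), np.float64(0.0030698289483100795)])
170 [0.219, 0.22, 0.22]
178 [0.221, 0.221, 0.221]
186 [0.222, 0.217, 0.218]
194 [0.217, 0.218, 0.216]
202 [0.218, 0.217, 0.219]
210 [0.212, 0.203, 0.213]
218 [0.213, 0.185, 0.215]
226 [0.215, 0.183, 0.214]
234 [0.216, 0.185, 0.216]
242 [0.169, 0.185, 0.169]
250 [0.158, 0.162, 0.158]
258 [0.148, 0.153, 0.149]
266 [0.141, 0.149, 0.14]
274 [0.082, 0.149, 0.082]
```

```bash
python3 - <<'E'
from h import *
H=get_calibration("wrist")["hand_eye"];c=get_calibration("wrist")
def tc(f):
    z=np.load(f+".npz");d=z["d"];v,u=np.nonzero(d>0);x=(u-c["cx"])/c["fx"];y=(v-c["cy"])/c["fy"];r=np.hypot(x,y)+1e-9
    k=d[v,u]*np.tan(r)/r;P=np.c_[k*x,-k*y,-d[v,u]]@H[:3,:3].T+H[:3,3];return P,z["p"][v,u],u,v
for f in("w1","w2","w3","w4"):
    P,C,u,v=tc(f)
    h=cv2.cvtColor(C[None],cv2.COLOR_RGB2HSV)[0].astype(int)
    m=(abs(P[:,0])<30)&(abs(P[:,1])<70)&(P[:,2]>-70)&((h[:,0]<12)|(h[:,0]>165))&(h[:,1]>80)&(h[:,2]<160)
    for s in(1,-1):
        Q=P[m&(P[:,1]*s>0)];
        if len(Q): i=np.argsort(Q[:,2])[-15:];print(f,s,len(Q),"tip zmax",Q[i].mean(0).round(4),"y",Q[:,1].min().round(4),Q[:,1].max().round(4),"x",Q[:,0].min().round(3),Q[:,0].max().round(3))
E
```

```text
w1 1 3490 tip zmax [-0.0695  0.1621  0.1921] y 0.0001 0.1977 x -0.274 0.033
w1 -1 3886 tip zmax [-0.1046 -0.0833  0.1284] y -0.4447 -0.0001 x -0.142 0.033
w2 1 3478 tip zmax [-0.0798  0.1105  0.1249] y 0.0001 0.2006 x -0.102 0.033
w2 -1 3883 tip zmax [-0.1212 -0.0872  0.046 ] y -0.3855 -0.0001 x -0.137 0.033
w3 1 5450 tip zmax [-0.0643  0.1415 -0.0071] y 0.0001 0.1655 x -0.082 0.033
w3 -1 5465 tip zmax [-0.0194 -0.0442  0.0025] y -0.271 -0.0001 x -0.106 0.033
w4 1 4858 tip zmax [-0.0672  0.1025 -0.0011] y 0.0 0.1654 x -0.122 0.033
w4 -1 4679 tip zmax [-0.0161 -0.0356 -0.0013] y -0.2699 -0.0001 x -0.103 0.033
```

```bash
python3 - <<'E'
from h import *
c=get_calibration("wrist");H=c["hand_eye"]
for f in("w1","w2","w3","w4"):
    z=np.load(f+".npz");d=z["d"];v,u=np.nonzero(d>0);x=(u-c["cx"])/c["fx"];y=(v-c["cy"])/c["fy"];r=np.hypot(x,y)+1e-9
    k=d[v,u]*np.tan(r)/r;P=np.c_[k*x,-k*y,-d[v,u]]@H[:3,:3].T+H[:3,3]
    h=hsv(z["p"])[v,u].astype(int)
    m=(abs(P[:,0])<.02)&(abs(P[:,1])<.065)&(abs(P[:,2]+.03)<.03)&((h[:,0]<12)|(h[:,0]>165))&(h[:,1]>80)
    for s in(1,-1):
        Q=P[m&(P[:,1]*s>0)]
        if len(Q): i=np.argsort(Q[:,2])[-10:];print(f,s,len(Q),"tip",Q[i].mean(0).round(4),"y",np.percentile(Q[:,1],[2,98]).round(4),"x",np.percentile(Q[:,0],[2,98]).round(4))
    m=(abs(P[:,0]+.0)<.03)&(abs(P[:,1])<.004)&(h[:,2]<90);Q=P[m];
    t=Rq(z["ee_rot"]).as_matrix();W=Q@t.T+z["eef_pos"]
    if f!="w1":
      for q,w in list(zip(Q,W))[::max(1,len(Q)//12)]: print("   ",q.round(3),w.round(3))
E
```

```text
w1 1 278 tip [ 0.0083  0.0473 -0.037 ] y [0.0444 0.0519] x [0.0088 0.0112]
w1 -1 299 tip [ 0.0053 -0.0456 -0.0365] y [-0.0527 -0.0441] x [-0.0091  0.0113]
w2 1 279 tip [ 0.0062  0.0448 -0.0368] y [0.0435 0.0519] x [0.0038 0.0113]
w2 -1 298 tip [ 0.0054 -0.0455 -0.0362] y [-0.0528 -0.0443] x [-0.0091  0.0114]
    [ 0.02  -0.001  0.13 ] [0.555 0.136 0.07 ]
    [-0.001  0.     0.098] [0.548 0.117 0.102]
    [ 0.028  0.001 -0.128] [0.559 0.142 0.328]
    [ 0.027 -0.002 -0.131] [0.557 0.143 0.331]
    [ 0.022 -0.002 -0.149] [0.554 0.139 0.349]
    [ 0.023  0.003 -0.151] [0.559 0.137 0.351]
    [ 0.022 -0.001 -0.152] [0.556 0.138 0.352]
    [ 0.022  0.003 -0.153] [0.559 0.137 0.353]
    [ 0.023 -0.002 -0.154] [0.554 0.139 0.355]
    [ 0.024  0.    -0.156] [0.557 0.139 0.357]
    [ 0.022  0.003 -0.156] [0.559 0.137 0.356]
    [ 0.022  0.002 -0.157] [0.558 0.137 0.357]
    [ 0.021  0.003 -0.158] [0.559 0.135 0.358]
w3 1 288 tip [-0.0009  0.0133 -0.0299] y [0.0134 0.0216] x [-0.0053  0.0112]
w3 -1 287 tip [ 0.0077 -0.0177 -0.0344] y [-0.0226 -0.0151] x [0.0045 0.0112]
    [ 0.019 -0.003  0.01
[... 650 characters left out ...]
086 0.0113]
w4 -1 286 tip [ 0.0102 -0.0059 -0.0343] y [-0.0094 -0.0022] x [0.0081 0.0112]
    [ 0.019 -0.003  0.013] [0.554 0.136 0.068]
    [ 0.013  0.001 -0.021] [0.555 0.129 0.102]
    [ 0.011 -0.003 -0.065] [0.55  0.129 0.146]
    [ 0.01  -0.002 -0.087] [0.551 0.127 0.169]
    [ 0.027  0.004 -0.139] [0.563 0.141 0.22 ]
    [ 0.024 -0.003 -0.14 ] [0.556 0.141 0.221]
    [ 0.02  -0.003 -0.139] [0.554 0.137 0.22 ]
    [ 0.022 -0.003 -0.149] [0.554 0.139 0.23 ]
    [ 0.023 -0.001 -0.152] [0.556 0.139 0.233]
    [ 0.023 -0.    -0.154] [0.558 0.139 0.235]
    [ 0.023 -0.    -0.155] [0.557 0.139 0.237]
    [ 0.023 -0.002 -0.157] [0.556 0.139 0.239]
    [ 0.02  -0.001 -0.157] [0.556 0.136 0.239]
```

The depth picture shows the fingers really end about 35 mm short of the reported TCP (tool z about -0.035). That is why they shut above the bar top at 0.103. I'll allow for it: open, go 35 mm lower, then close.

```bash
python3 -m inch '[[-0.3,0,0,0,0,0,0],[-0.3,0,0,0,0,0,0],[-0.3,0,0,0,0,0,0],[-0.3,0,0,0,0,0,0],[-0.3,0,0,0,0,0,0],[-0.3,0,0,0.05,0,0,0],[-0.3,0,0,0.1,0,0,0],[-0.3,0,0,0.13,0,0,0],[-0.3,0,0,0.135,0,0,0],[-0.3,0,0,0.135,0,0,0]]' 25
python3 -m inch '[[1,0,0,0,0,0,0],[1,0,0,0,0,0,0],[1,0,0,0,0,0,0],[1,0,0,0,0,0,0],[1,0,0,0,0,0,0],[1,0,0,0,0,0,0],[1,0,0,0,0,0,0]]'
```

```text
time: 6.3
eef_pos: [0.5487, 0.1173, 0.0467]
ee_rot: [-0.0, 0.829, 0.56, -0.001]
force: [-0.2, 0.6, 0.6]
gripper_width: 0.0567
finger_force: 0.0
time: 7.0
eef_pos: [0.5497, 0.1172, 0.0476]
ee_rot: [0.0, 0.829, 0.56, 0.0]
force: [2.4, -1.0, -0.1]
gripper_width: 0.0136
finger_force: 24.9
```

```bash
for i in 1 2; do :; done
python3 -m inch '[[1,0,0,0,0,0,-0.25],[1,0,0,0,0,0,-0.5],[1,0,0,0,0,0,-0.75],[1,0,0,0,0,0,-1],[1,0,0,0,0,0,-1]]'
python3 -m inch '[[1,0,0,0,0,0,-0.25],[1,0,0,0,0,0,-0.5],[1,0,0,0,0,0,-0.75],[1,0,0,0,0,0,-1],[1,0,0,0,0,0,-1]]'
python3 -m inch '[[1,0,0,0,0,0,-0.2],[1,0,0,0,0,0,-0.4],[1,0,0,0,0,0,-0.6],[1,0,0,0,0,0,-0.8],[1,0,0,0,0,0,-0.95],[1,0,0,0,0,0,-0.95],[1,0,0,0,0,0,-0.95]]'
python3 -c "
from h import *
o=get_obs();t=Rq(o['ee_rot']).as_matrix();print(o['wrist_torque'],np.degrees(np.arctan2(t[1,0],t[0,0])))"
```

```text
time: 7.5
eef_pos: [0.5494, 0.1172, 0.0477]
ee_rot: [0.0, 0.655, 0.755, 0.0]
force: [2.8, -0.6, -1.4]
gripper_width: 0.0143
finger_force: 24.9
time: 8.0
eef_pos: [0.5492, 0.1171, 0.0476]
ee_rot: [0.0, 0.439, 0.899, -0.0]
force: [0.6, -2.1, 0.9]
gripper_width: 0.0138
finger_force: 24.9
time: 8.7
eef_pos: [0.5491, 0.1169, 0.0476]
ee_rot: [-0.0, 0.206, 0.979, -0.0]
force: [0.3, -3.5, 1.7]
gripper_width: 0.014
finger_force: 24.9
[-0.67746691 -0.07393253 -0.02077132] 156.26150711901042
```

Tool yaw is 156°, and the stop is expected near 169–170°.

```bash

python3 -m inch '[[1,0,0,0,0,0,-0.2],[1,0,0,0,0,0,-0.35],[1,0,0,0,0,0,-0.45],[1,0,0,0,0,0,-0.5],[1,0,0,0,0,0,-0.55],[1,0,0,0,0,0,-0.55],[1,0,0,0,0,0,-0.55]]'
python3 -c "
from h import *
o=get_obs();t=Rq(o['ee_rot']).as_matrix();print(o['wrist_torque'],np.degrees(np.arctan2(t[1,0],t[0,0])))"
```

```text
time: 9.4
eef_pos: [0.5487, 0.1169, 0.0476]
ee_rot: [-0.0, 0.062, 0.998, -0.0]
force: [-3.6, -4.0, 3.2]
gripper_width: 0.0146
finger_force: 26.3
[-0.76635871  0.44250976 -0.7309872 ] 172.94331694694836
```

```bash

python3 -m inch '[[-0.3,0,0,0,0,0,0],[-0.3,0,0,0,0,0,0],[-0.3,0,0,0,0,0,0],[-0.3,0,0,0,0,0,0],[-0.3,0,0,-0.15,0,0,0],[-0.3,0,0,-0.35,0,0,0],[-0.3,0,0,-0.55,0,0,0],[-0.3,0,0,-0.7,0,0,0],[-0.3,0,0,-0.7,0,0,0]]'
python3 w.py w5;python3 -c "
from h import *
w=np.load('w5.npz')['p']
cv2.imwrite('pics/c5.png',np.hstack([cv2.resize(w[130:270,200:340,::-1],(380,380)),cv2.resize(w[:,:,::-1],(420,380))]))"
```

```text
time: 10.3
eef_pos: [0.5513, 0.1179, 0.2301]
ee_rot: [0.006, 0.06, 0.998, 0.001]
force: [0.0, 0.4, 1.1]
gripper_width: 0.0571
finger_force: 0.0
[0.55127799 0.11794946 0.23009582] [0.0057454  0.06021731 0.99816777 0.0013997 ] [ 1.50200838e-01 -5.68579389e-03  1.25235271e+00  3.54278154e-04
  1.88310358e+00 -1.29997500e+00]
```

View pics/c5.png

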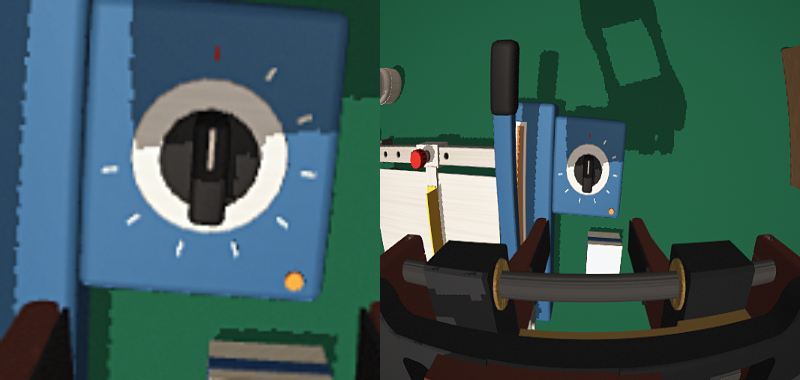

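The bar now lies towards the red tick: the ring centre is at (210,157), the pointer at (212,150) and the tick at (217,53). The dial is off. The red knob shows at left, (416,158). Next is the knob.

```bash

python3 -m inch '[[-0.3,0.12,-0.85,0,0,0,0.1],[-0.3,0.12,-0.85,0,0,0,0.1],[-0.3,0.12,-0.85,0,0,0,0.1],[-0.3,0.12,-0.85,0,0,0,0.1],[-0.3,0.12,-0.85,0,0,0,0.1],[-0.3,0.12,-0.85,0,0,0,0.1],[-0.3,0.12,-0.85,0,0,0,0.1]]'
python3 w.py w6
python3 -m inch '[[-0.3,0,-0.29,0.15,0,0,0],[-0.3,0,-0.29,0.15,0,0,0],[-0.3,0,-0.29,0.15,0,0,0],[-0.3,0,-0.29,0.15,0,0,0]]'
python3 w.py w7
python3 - <<'E'
from h import *
Z=[dict(np.load(f+".npz")) for f in("w6","w7")];C=[]
for z in Z:
    p=z["p"];h=hsv(p).astype(int);red=((h[...,0]<6)|(h[...,0]>174))&(h[...,1]>170)&(h[...,2]>110);red[300:]=0
    b=max(blobs(red),key=lambda b:b[0]);print(b)
    cs,_=cv2.findContours(red.astype(np.uint8),0,1);print(cv2.minEnclosingCircle(max(cs,key=cv2.contourArea)));C.append(b[1])
print(tri([ray("wrist",c,z) for c,z in zip(C,Z)]))
for c,z in zip(C,Z):
    print(plane("wrist",c,.1,z)); t=Rq(z["ee_rot"]).as_matrix();print(np.degrees(np.arctan2(t[1,0],t[0,0])))
cv2.imwrite("pics/w7.png",Z[1]["p"][:,:,::-1])
E
```

```text
time: 11.05
eef_pos: [0.4938, -0.089, 0.2214]
ee_rot: [-0.001, 0.086, 0.996, 0.001]
force: [0.1, -0.3, 1.1]
gripper_width: 0.057
finger_force: 0.0
[ 0.49384108 -0.08903579  0.22141085] [-6.89522191e-04  8.64411520e-02  9.96256554e-01  5.74191960e-04] [-2.46887589e-01 -1.60746323e-01  1.41430106e+00  9.61952665e-04
  1.88958248e+00 -1.64428473e+00]
time: 11.5
eef_pos: [0.4817, -0.1599, 0.1846]
ee_rot: [-0.0, 0.086, 0.996, 0.001]
force: [-0.2, 0.4, 0.6]
gripper_width: 0.0572
finger_force: 0.0
[ 0.48167374 -0.15994837  0.1845578 ] [-4.48255509e-04  8.59376621e-02  9.96300236e-01  5.98296810e-04] [-3.88318577e-01 -1.56862983e-01  1.47626380e+00  9.04151505e-04
  1.82340382e+00 -1.78680182e+00]
(np.int32(445), array([209.3, 205.9]), array([198, 193,  23,  26], dtype=int32))
((33.5, 188.5), 27.064836502075195)
(np.int32(561), array([279. , 215.4]), array([266, 203,  28,  26], dtype=int32))
((57.5, 192.0), 31.67422103881836)
(array([ 0.48886622, -0.16117694,  0.09722452]), [np.float64(0.000234085896160289), np.float64(0.00023408589616030943)])
[ 0.48809254 -0.16037076  0.1       ]
170.082235541727
[ 0.48835557 -0.1611267   0.1       ]
170.1401365350694
```

View pics/w7.png

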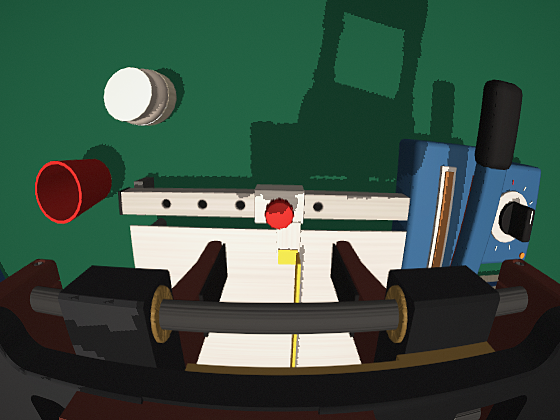

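The wrist view shows the knob at (279,215) on the sleeve. The rail holes are at (166,204), (202,204), (240,205) and (318,206). The yellow plate starts at about (287,257), and the beaker and tub are clear to the left.

```bash
python3 - <<'E'
from h import *
z=dict(np.load("w7.npz"));h=hsv(z["p"]).astype(int)
bl=[b for b in blobs((h[190:220,150:330,2]<90),15)]
P=[]
for b in bl:
    uv=b[1]+[150,190];
    if b[0]<120: q=plane("wrist",uv,.06,z);P.append(q);print(b[0],uv,q)
P=np.array(P);d=P[np.argmax(P[:,1])]-P[np.argmin(P[:,1])];print(np.linalg.norm(d),"rail yaw",np.degrees(np.arctan2(d[1],d[0])))
o=get_obs();print(go([.488,-.1615,.0375],o))
E
```

```text
17 [294. 190.] [ 0.47553803 -0.14346998  0.06      ]
111 [317.3 191.7] [ 0.48124426 -0.12043707  0.06      ]
55 [166.  203.3] [ 0.46553033 -0.27838537  0.06      ]
96 [277.  203.4] [ 0.48625347 -0.16273622  0.06      ]
59 [202.1 203.9] [ 0.47325151 -0.23920365  0.06      ]
62 [240.  204.6] [ 0.48094369 -0.20018702  0.06      ]
61 [317.3 206.4] [ 0.49640414 -0.12266053  0.06      ]
19 [312. 219.] [ 0.50871257 -0.12999956  0.06      ]
0.1587280483616684 rail yaw 84.31846374210524
[-0.025 -0.003  0.591]
```

```bash

python3 -m inch '[[-0.3,-0.029,0,0.1,0,0,0.04],[-0.3,-0.029,0,0.25,0,0,0.04],[-0.3,-0.029,0,0.4,0,0,0.04],[-0.3,-0.029,0,0.5,0,0,0.04],[-0.3,-0.029,0,0.56,0,0,0.04],[-0.3,-0.029,0,0.585,0,0,0.04],[-0.3,-0.029,0,0.585,0,0,0.04]]'
python3 -m inch '[[1,0,0,0,0,0,0],[1,0,0,0,0,0,0],[1,0,0,0,0,0,0],[1,0,0,0,0,0,0],[1,0,0,0,0,0,0],[1,0,0,0,0,0,0],[1,0,0,0,0,0,0]]' 40
python3 w.py w8
```

```text
time: 12.25
eef_pos: [0.4889, -0.162, 0.0392]
ee_rot: [0.0, 0.096, 0.995, 0.0]
force: [-0.5, -0.6, 0.5]
gripper_width: 0.0571
finger_force: 0.0
time: 12.95
eef_pos: [0.489, -0.1622, 0.0395]
ee_rot: [0.001, 0.097, 0.995, 0.0]
force: [0.3, 4.8, 4.2]
gripper_width: 0.025
finger_force: 40.0
[ 0.48896827 -0.16215796  0.03947708] [6.75194567e-04 9.67041507e-02 9.95312862e-01 3.97845355e-04] [-3.87129077e-01 -1.18378251e-01  1.69826288e+00  1.14896334e-03
  1.56064187e+00 -1.76422537e+00]
```

```bash
python3 -c "
from h import *
p,d=read_camera('scene')
w=np.load('w8.npz')['p']
cv2.imwrite('pics/c8.png',np.hstack([cv2.resize(p[130:230,180:290,::-1],(400,380)),cv2.resize(w[130:290,180:380,::-1],(400,380))]));print(get_obs()['force'],get_obs()['wrist_torque'])"
```

```text
[0.48910831 5.47363909 4.57729495] [ 0.86050196 -0.26242409 -0.0204546 ]
```

View pics/c8.png

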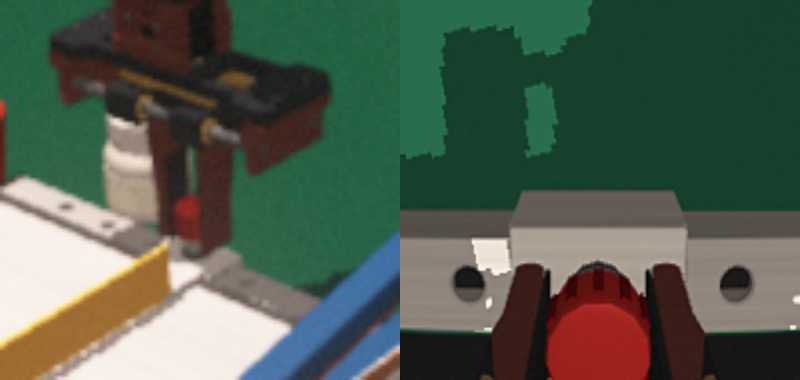

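The fingers hold the knob from both sides, with the sleeve and both neighbouring holes visible. Next I lift it about 10.5 mm.

```bash

python3 -m inch '[[1,0,0,-0.02,0,0,0],[1,0,0,-0.035,0,0,0],[1,0,0,-0.042,0,0,0],[1,0,0,-0.042,0,0,0],[1,0,0,-0.042,0,0,0]]' 50
```

```text
time: 13.55
eef_pos: [0.4886, -0.1625, 0.0469]
ee_rot: [-0.0, 0.097, 0.995, 0.0]
force: [7.2, 0.9, -8.6]
gripper_width: 0.0249
finger_force: 50.0
```

```bash

python3 -m inch '[[1,-0.004,0,-0.01,0,0,0],[1,-0.004,0,-0.017,0,0,0],[1,-0.004,0,-0.017,0,0,0],[1,-0.004,0,-0.017,0,0,0]]' 50
```

```text
time: 13.95
eef_pos: [0.4886, -0.1625, 0.0516]
ee_rot: [-0.001, 0.097, 0.995, 0.0]
force: [4.2, 2.1, -15.4]
gripper_width: 0.0253
finger_force: 50.0
```

```bash

python3 -m inch '[[1,0,-0.015,0.004,0,0,0],[1,0,-0.04,0.004,0,0,0],[1,0,-0.065,0.004,0,0,0],[1,0,-0.09,0.004,0,0,0],[1,0,-0.115,0.004,0,0,0],[1,0,-0.14,0.004,0,0,0],[1,0,-0.155,0.004,0,0,0],[1,0,-0.16,0.004,0,0,0],[1,0,-0.16,0.004,0,0,0]]' 50
python3 w.py w9; python3 - <<'E'
from h import *
o=get_obs();a=np.array([np.cos(np.radians(78.79)),np.sin(np.radians(78.79))])
print("slid",-(o["eef_pos"][:2]-[.4886,-.1625])@a, "to hole",(o["eef_pos"][:2]-[.481,-.2002])@a)
z=dict(np.load("w9.npz"))
h=hsv(z["p"]).astype(int)
for b in blobs(h[195:270,120:440,2]<90,15): print(b[0],b[1]+[120,195],plane("wrist",b[1]+[120,195],.06,z))
E
```

```text
time: 14.85
eef_pos: [0.4809, -0.2025, 0.0517]
ee_rot: [-0.001, 0.097, 0.995, -0.0]
force: [0.2, 0.8, -18.3]
gripper_width: 0.0252
finger_force: 50.0
[ 0.48088313 -0.20247563  0.0516991 ] [-9.80458647e-04  9.72105514e-02  9.95263342e-01 -1.66100904e-04] [-4.62979492e-01 -1.02818004e-01  1.66196947e+00 -1.01140918e-03
  1.58415372e+00 -1.83905974e+00]
slid 0.04069318655318532 to hole -0.002234973565721836
7732 [280.6 207.8] [ 0.45840571 -0.19727348  0.06      ]
3511 [289.4 259.4] [ 0.49225474 -0.19826382  0.06      ]
141 [159.9 241.3] [ 0.46501368 -0.27805538  0.06      ]
172 [219.1 242.2] [ 0.47262261 -0.23919151  0.06      ]
168 [345.5 242. ] [ 0.48787401 -0.16161664  0.06      ]
147 [404.  241.3] [ 0.49580058 -0.12279747  0.06      ]
```

```bash

python3 -m inch '[[1,0,0.004,0,0,0,0],[1,0,0.004,0.01,0,0,0],[1,0,0.004,0.02,0,0,0],[1,0,0.004,0.03,0,0,0],[1,0,0.004,0.04,0,0,0],[1,0,0.004,0.05,0,0,0],[1,0,0.004,0.055,0,0,0],[1,0,0.004,0.055,0,0,0],[1,0,0.004,0.055,0,0,0]]' 50
```

```text
time: 15.8
eef_pos: [0.4814, -0.2014, 0.0409]
ee_rot: [-0.0, 0.097, 0.995, -0.001]
force: [-7.9, 1.9, -7.4]
gripper_width: 0.0252
finger_force: 50.0
```

```bash

python3 -m inch '[[1,0,0,0.006,0,0,0],[1,0,0,0.012,0,0,0],[1,0,0,0.012,0,0,0],[1,0,0,0.012,0,0,0]]' 50
python3 -m inch '[[1,0,0,0.006,0,0,0],[1,0,0,0.012,0,0,0],[1,0,0,0.012,0,0,0],[1,0,0,0.012,0,0,0]]' 50
```

```text
time: 16.2
eef_pos: [0.4815, -0.2014, 0.0395]
ee_rot: [0.0, 0.097, 0.995, -0.001]
force: [-11.3, 2.9, -0.9]
gripper_width: 0.0251
finger_force: 50.0
time: 16.6
eef_pos: [0.4818, -0.2015, 0.0394]
ee_rot: [0.001, 0.097, 0.995, -0.001]
force: [-18.3, 5.2, 13.5]
gripper_width: 0.025
finger_force: 50.0
```

```bash

python3 -m inch '[[1,0.004,0,0,0,0,0],[1,0.008,0,0,0,0,0],[1,0.008,0,0,0,0,0],[1,0.008,0,0,0,0,0]]' 50
python3 w.py w10; python3 - <<'E'
from h import *
o=get_obs();print(o["force"],o["wrist_torque"])
z=dict(np.load("w10.npz"));h=hsv(z["p"]).astype(int)
for b in blobs(h[225:290,120:440,2]<90,15): 
    if b[0]<400:print(b[0],b[1]+[120,225],plane("wrist",b[1]+[120,225],.06,z))
p,_=read_camera("top");s,_=read_camera("scene");r=[]
for n,q in(("top",p),("scene",s)):
    hh=hsv(q).astype(int);red=((hh[...,0]<8)|(hh[...,0]>172))&(hh[...,1]>150)&(hh[...,2]>60);print(n,[b for b in blobs(red,10) if b[0]<500])
w=z["p"]
cv2.imwrite('pics/c10.png',np.hstack([cv2.resize(s[130:290,110:400,::-1],(400,380)),cv2.resize(w[150:310,180:380,::-1],(400,380))]))
E
```

```text
time: 17.0
eef_pos: [0.4818, -0.2015, 0.0395]
ee_rot: [0.003, 0.097, 0.995, -0.001]
force: [-9.4, 3.7, 8.1]
gripper_width: 0.0253
finger_force: 50.0
[ 0.48179201 -0.20149565  0.03949448] [ 0.00336348  0.09678719  0.9952985  -0.00134823] [-4.61175324e-01 -1.05316059e-01  1.68616110e+00 -1.23211110e-04
  1.55350138e+00 -1.83809081e+00]
[-8.84280446  3.37794582  8.86259228] [ 0.75639617  1.59876299 -0.03595449]
152 [151.5 246.9] [ 0.46499495 -0.27808231  0.06      ]
152 [409.4 247.1] [ 0.49566253 -0.12273425  0.06      ]
192 [213.6 248.2] [ 0.47258236 -0.23916058  0.06      ]
188 [347.7 248.4] [ 0.48796453 -0.1615732   0.06      ]
top [(np.int32(14), array([374.2, 232. ]), array([371, 230,   7,   4], dtype=int32))]
scene [(np.int32(459), array([120.9,   9.2]), array([100,   0,  34,  23], dtype=int32)), (np.int32(19), array([197.4, 121.2]), array([195, 119,   5,   6], dtype=int32)), (np.int32(65), array([218.4, 181.9]), array([215, 177,   7,  11], dtype=int32))]
```

View pics/c10.png

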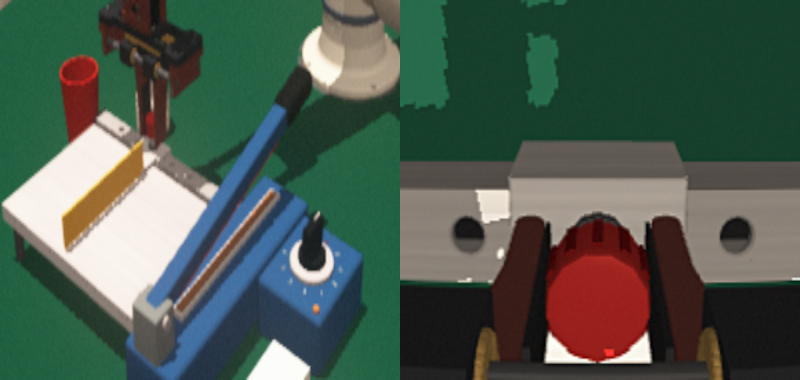

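The view matches the one before the move. The sleeve sits evenly between the two neighbouring holes, at (470,233) and (736,235). The knob is at the same height above the sleeve, with about 9 N pressing it home. The dial points at its tick, and the beaker is still in its place.

```bash
python3 -c "
from rig import *
print(close_job())"
```

```text
the job is handed in; nothing more can be done
None
```

The timer is at its off stop and the bag stop is in the next hole with the pin home. The gripper still holds the plunger knob pressed down; the tub, beaker and carton were never touched, and the job was handed in at about 17 s.

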